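# Put the coral workbench back in order

### The job

Three things on this jewellery bench stand in one another's places: swap them round so that the squat jar stands on the scale's pan, the polish bottle in the square drip tray and the white coral casting on the round stand, each upright and in the middle of its place. The cork mat is free for parking one of them meanwhile. Do not tip any of them over, and leave the pot, the lighter and the blue coral offcut where they are.

Things in the scene. Friction and masses are not known exactly. Their poses are not given: they have to be found in the camera images.
- bottle: Small polish bottle, one of the three to move, 92 mm tall: square amber glass body 36 x 36 mm and 42 mm high, brass collar 22 mm across up to 48 mm, then a round white cap 19 mm in diameter from 48 to 92 mm. About 0.11 kg. It starts on the round stand. Origin: centre of the underside; z up. It can be picked by the cap.
- jar: Squat round jar with a screw lid, one of the three to move: 50 mm in diameter and 56 mm tall, grey with a white lid (lid from 40 to 56 mm). About 0.12 kg. It starts in the drip tray. Origin: centre of the underside; z up.
- coral: White plaster casting of a flat fan coral, one of the three to move, 88 mm tall, about 0.10 kg, starting on the scale. Round foot 50 mm in diameter, 10 mm high. The fan spreads 42 mm either way along its own x and is thin along its y: in the middle a flat-sided trunk, 20 mm thick (y) and 26 mm wide (x), from 10 to 80 mm high, to be pinched across y. Origin: centre of the underside; z up.
- scale: Bench scale, fixed; the jar's place. Black base 150 mm (along its x) x 110 mm x 26 mm high, with a square steel weighing pan 96 x 96 mm, its top 34 mm above the bench (fixed, does not sink), and a green display on the base at the pan's -x side. Origin: below the centre of the pan, at bench height; z up.
- stand: Round dark steel stand, fixed, does not turn; the coral casting's place: a flat disc 104 mm in diameter on a short column, its top 55 mm above the bench. Origin: on its axis, at bench height; z up.
- tray: Square aluminium drip tray, fixed; the polish bottle's place: 120 x 120 mm outside, 112 x 112 mm inside, inner floor 4 mm above the bench, rim 4 mm thick and 12 mm above the bench. Origin: centre, at bench height; z up.
- mat: Square cork mat 110 x 110 mm and 4 mm thick, fixed, empty at the start: the free spot for parking one thing. Origin: centre, at bench height (its top is 4 mm above); z up.
- pot: Bystander: small open terracotta pot, loose, 68 mm across the rim, 65 mm tall, standing between the places. Origin: centre of the underside.
- marker: Bystander: orange pocket lighter lying flat, loose, 97 mm long, 22 mm wide, 14 mm high. Origin: under the centre of the orange part, long axis along its x.
- offcut: Bystander: lumpy piece of blue coral, loose, about 72 x 60 mm and 44 mm high. Origin: centre of the underside.
Not all that is in view belongs to the job. Of the things shaped like the bottle, the amber one is meant.

How it is judged:
At the end, for the whole second after the job is handed in: The jar stands on the scale's pan, the bottle on the tray's floor and the coral casting on the stand's disc, each within 15 mm of the centre of its place (horizontally), resting on that surface (height within 5 mm), upright within 0.1 rad, released and at rest (below 0.02 m/s) (horizontal distance between jar and scale below 0.015 m and z of jar in the frame of scale between 0.029 and 0.039 m and angle between each of jar, bottle, coral's own z axis and vertical below 0.1 rad and linear speed of each of jar, bottle, coral below 0.02 m/s and horizontal distance between bottle and tray below 0.015 m and z of bottle in the frame of tray between -0.001 and 0.009 m and horizontal distance between coral and stand below 0.015 m and z of coral in the frame of stand between 0.05 and 0.06 m); the robot touches nothing.
It fails at once if the polish bottle, the jar or the coral casting is tipped over (leans more than 40 degrees) (angle between any of jar, bottle, coral's own z axis and vertical above 0.7 rad).
It fails at once if the terracotta pot is shoved more than 30 mm or knocked over (distance of pot from where it was at the start of the episode above 0.03 m or angle between pot's own z axis and vertical above 0.5 rad).
It fails at once if the orange lighter is shoved more than 30 mm or knocked over (distance of marker from where it was at the start of the episode above 0.03 m or angle between marker's own z axis and vertical above 0.5 rad).
It fails at once if the blue coral offcut is shoved more than 30 mm or knocked over (distance of offcut from where it was at the start of the episode above 0.03 m or angle between offcut's own z axis and vertical above 0.5 rad).
It also fails if it takes over 112 s, if anything falls off the work surface, if the arm or the gripper's body presses on something with over 40 N, if the wrist force passes 120 N, or if a joint passes its speed limit or range.

### The arm

A 6-joint arm with a two-finger parallel gripper is mounted at the origin on the work surface. World frame = base frame: x ahead of the robot, y to its left, z up, the work surface at z = 0. Lengths are in m, angles in rad, forces in N, time in s.
With the tool pointing down it reaches from about 0.375 to 0.9 m from the base axis. Payload 3.1 kg.
Tool frame: the origin (TCP) lies at the centre of the arm's flange, where the gripper is bolted on; the fingertips stand 182 mm ahead of it and the grasp point (between the pads) lies 164 mm ahead of it; z points along the fingers, y is the line along which they close (so a half turn about z gives the same grasp; the last joint's range is limited). The gripper opens to 87 mm and grips with 3 to 60 N. Pads are 19 mm wide; open, the fingers measure 117 mm over their backs; the gripper's body (75 mm by 190 mm) begins 51 mm behind the grasp point.
Start: joints at [-1.524, 0.527, 1.433, -0, 1.181, -0.178], TCP at [0.139, -0.609, 0.405] pointing down, gripper open.
Joint ranges: [-3.08, 3.08], [-0.75, 2.2], [0.22, 2.44], [-1.43, 4.57], [0, 2.65], [-2.85, 2.85]. Speed limits (rad/s): [2.79, 2.79, 3.14, 3.14, 3.14, 3.14].

### API

Orientations are given as a unit quaternion [x, y, z, w].
In Python, from rig import * gives the robot as it stands.
- The arm moves only by the tool move_arm, never from a script. Its argument "commands" is a list that holds one entry, the list of rows, each a list of 6 numbers: the shift along the tool's x, y, z in units of 40 mm (1.0 is 40 mm), then the turn, a rotation vector about the tool's x, y, z in rad. A call has 1 to 12 rows; each row is the pose to reach, as a shift and turn from the pose commanded when the call began, along the tool's axes at that moment; what a row does not reach only later rows make up. A row lasts 1/8 s, in which the tool goes at most 62.5 mm and 10.7 degrees, less where a joint would pass 70% of its speed; a pose out of reach is approached as far as the arm can. A call with a gripper value outside its range is refused whole. "claw" is the closure, from -1 (fully open) to 1 (shut), so that 0 is half open, set as the call begins (left out, the last holds). The fingers move at their own pace and stop on an object; "squeeze" is the grip in N (left out, the last holds). Time passes only in rows, so rows that repeat a pose let the fingers close. It gives the time, the measured TCP pose, the force, the opening and the grip force at its end, in the units of the state.
- get_obs(): the state, without advancing time (a new reading comes with each control period).
- camera(name): name is "scene" or "top" or "wrist"; returns a dict with "pixels" (420x560x3 uint8, blue, green, red), "range_z" (420x560 float32, m along the optical axis (not along the pixel's ray), 0 where there is no reading), "camera_matrix" (3x3 intrinsics, pixels), "D" ([k1, k2, p1, p2, k3] as OpenCV has them; the pictures are not rectified), "extrinsics" (4x4, takes a point from world to camera coordinates). Camera axes: x right, y up, looking along -z (the intrinsics and any distortion apply to the point x, -y, -z); pixel columns grow to the right and rows downward; lengths in m; the calibration is good to about 2 mm. A picture is of the moment at which its call begins.
- hand_in(): hands the job in; it is judged then, once.
The state is a dict: "time": time; "q": joint angles; "joint_velocities": joint speeds; "joint_torque": joint torques, N m; "position": TCP position; "tool_rot": TCP orientation; "ft_force": force on the tool from outside, world axes, zero at the start; "moment": the same for the moment, N m; "grip_width": finger opening in m; "grip_force": force on a finger pad.
Only numpy, scipy, OpenCV 4.12 (cv2) and the standard library are available. Lean on these libraries where they do the work, as an engineer would, in place of code of your own. Each camera call takes 0.05 s, during which the arm holds its last target. There are 200 camera calls.

## Working session

There is one attempt and no reset: what is moved stays moved. The work goes in short steps, Python scripts to look and compute and a tool call to move; the robot and the scene stay as the last step left them, time stands still between calls to the robot, and variables do not carry over. Pictures are saved under pics/ and viewed, at most 14 in all, crops included, and the job is handed in when it is done.

Besides the shell and the picture viewer there is one more tool, called after "Request:" by a JSON object that holds its "api" and its "payload". move_arm: Moves the arm, as the interface text tells. Its arguments: {"type":"object","properties":{"commands":{"type":"array","items":{"type":"array","items":{"type":"array","items":{"type":"number"}}}},"claw":{"type":"number"},"squeeze":{"type":"number"}},"required":["commands"]}

```bash
mkdir -p pics; ls; python3 - <<'E'
from rig import *
import cv2,numpy as np,pickle
for n in("top","scene"):
    c=camera(n); cv2.imwrite(f"pics/{n}0.png",c["pixels"]); pickle.dump(c,open(f"{n}0.pkl","wb"))
    print(n,c["camera_matrix"].round(1).tolist(),c["D"],c["extrinsics"].round(3).tolist())
o=get_obs();print({k:np.round(v,3).tolist() for k,v in o.items()})
E
```

```text
pics
top [[408.4, 0.0, 275.2], [0.0, 408.4, 211.3], [0.0, 0.0, 1.0]] [-0.08335138  0.          0.          0.          0.        ] [[-0.001, -1.0, -0.002, -0.066], [0.987, -0.002, 0.163, -0.587], [-0.163, -0.002, 0.987, -0.979], [0.0, 0.0, 0.0, 1.0]]
scene [[443.3, 0.0, 280.5], [0.0, 443.3, 208.6], [0.0, 0.0, 1.0]] [-0.1097769  0.         0.         0.         0.       ] [[-0.659, 0.752, -0.011, 0.463], [-0.559, -0.479, 0.677, 0.235], [0.504, 0.452, 0.736, -1.401], [0.0, 0.0, 0.0, 1.0]]
{'time': 0.1, 'q': [-1.525, 0.528, 1.434, 0.0, 1.181, -0.178], 'joint_velocities': [-0.001, -0.001, -0.002, -0.0, -0.001, 0.0], 'joint_torque': [0.0, -44.098, -17.715, 0.063, 0.053, -0.0], 'position': [0.139, -0.609, 0.404], 'tool_rot': [0.994, 0.112, 0.0, -0.001], 'ft_force': [0.154, -0.104, 1.438], 'moment': [-0.045, -0.01, -0.059], 'grip_force': 0.0, 'grip_width': 0.087}
```

View pics/top0.png

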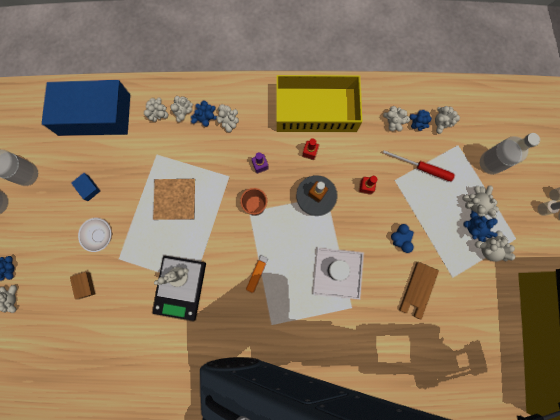

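View pics/scene0.png

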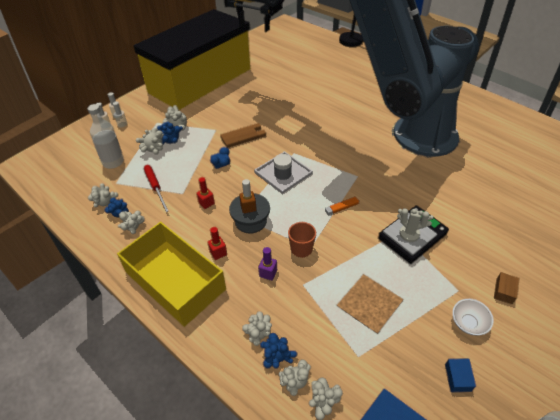

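```bash
cat > h.py <<'E'
import cv2,numpy as np,pickle
def xyz(c):
    """world point for each pixel from depth"""
    K=c["camera_matrix"];E=c["extrinsics"];h,w=c["range_z"].shape
    u,v=np.meshgrid(np.arange(w),np.arange(h))
    n=cv2.undistortPoints(np.stack([u,v],-1).reshape(-1,1,2).astype(float),K,c["D"])[:,0]
    d=c["range_z"].reshape(-1,1)
    P=np.c_[n[:,0],-n[:,1],-np.ones(len(n))]*d
    W=(P-E[:3,3])@E[:3,:3]; W[d[:,0]==0]=np.nan
    return W.reshape(h,w,3)
def onplane(c,uv,z):
    n=cv2.undistortPoints(np.array(uv,float).reshape(-1,1,2),c["camera_matrix"],c["D"])[:,0]
    R=c["extrinsics"][:3,:3];C=-R.T@c["extrinsics"][:3,3]
    r=np.c_[n[:,0],-n[:,1],-np.ones(len(n))]@R
    return C+r*((z-C[2])/r[:,2])[:,None]
def near(W,xy,r,z0,z1):
    return (np.hypot(W[...,0]-xy[0],W[...,1]-xy[1])<r)&(W[...,2]>z0)&(W[...,2]<z1)
def rect(p): 
    (a,b),s,t=cv2.minAreaRect((p[:,:2]*1000).astype(np.float32)); return np.round([a,b,*s,t],1)
def circ(p):
    (a,b),r=cv2.minEnclosingCircle((p[:,:2]*1000).astype(np.float32)); return np.round([a,b,2*r],1)
E
python3 - <<'E'
from h import *
c=pickle.load(open("top0.pkl","rb"));W=xyz(c);s=pickle.load(open("scene0.pkl","rb"));V=xyz(s)
for n,u,v in[("cap",319,187),("stand",316,205),("jar",339,269),("tray",325,285),("mat",174,199),("pot",253,202),("lighter",257,273),("offcut",402,238),("coral",172,277),("pan",190,275),("paper",220,180),("disp",174,310)]:
    print(n,W[v,u].round(3))
def g(u,v):return W[v,u,:2]
P=lambda W,*a:W[near(W,*a)]
for nm,X in(("top",W),("scene",V)):
    st=g(316,195)
    print(nm,"stand",circ(P(X,st,.075,.045,.065)),"cap",circ(P(X,st,.06,.125,.155)))
    tr=g(337,272)
    print("tray",rect(P(X,tr,.095,.006,.03)),"jar",circ(P(X,tr,.06,.045,.07)))
    print("mat",rect(P(X,g(174,199),.085,.0025,.02)))
    sc=g(181,287)
    print("scale base",rect(P(X,sc,.11,.015,.033)),"all",rect(P(X,sc,.11,.015,.04)))
    f=P(X,sc,.1,.065,.14); cv=f[:,:2]*1000; m=cv.mean(0);w,v=np.linalg.eigh(np.cov(cv.T))
    print("coral fan mean",m.round(1),"rect",rect(f),"axis",v[:,1].round(3),np.sqrt(w).round(1),len(f),"foot",circ(P(X,sc,.07,.0385,.05)),"zmax",f[:,2].max().round(3))
    print("pot",circ(P(X,g(253,202),.055,.04,.08)),"off",rect(P(X,g(402,238),.05,.01,.06)),"lighter",rect(P(X,g(257,273),.06,.006,.03)))
c1=c["pixels"][170:330,140:420];cv2.imwrite("pics/crop1.png",cv2.resize(c1,None,fx=2.8,fy=2.8,interpolation=cv2.INTER_CUBIC))
E
```

```text
cap [ 0.626 -0.167  0.149]
stand [ 0.601 -0.169  0.056]
jar [ 0.442 -0.222  0.06 ]
tray [ 0.403 -0.193  0.007]
mat [0.627 0.201 0.005]
pot [ 0.618 -0.008  0.007]
lighter [ 0.433 -0.02   0.013]
offcut [ 0.52  -0.391  0.029]
coral [0.422 0.17  0.119]
pan [0.428 0.146 0.035]
paper [0.679 0.081 0.002]
disp [0.341 0.185 0.03 ]
top stand [ 627.3 -171.6  104.6] cap [ 630.7 -171.6   19. ]
tray [ 437.4 -220.6  174.7  157.5   52.7] jar [ 439.4 -222.5   49. ]
mat [627.2 200.5 167.6 165.4  89.5]
scale base [396.1 178.4 110.5 151.9  80.7] all [396.1 178.4 110.5 151.9  80.7]
coral fan mean [423.8 174.5] rect [424.4 176.4  19.7  81.   23.6] axis [-0.408  0.913] [ 5. 21.] 272 foot [416.8 181.  110.1] zmax 0.128
pot [610.4 -13.2  67.2] off [ 519.8 -397.3   61.4   55.4   50. ] lighter [423.3 -41.3  71.8  95.9  69.2]
scene stand [ 627.8 -170.1  107.4] cap [ 632.4 -170.6   19.7]
tray [ 422.2 -214.8  147.   146.7   84.6] jar [ 440.5 -223.1   52.2]
mat [627.6 203.  165.7 166.9   6.4]
scale base [398.6 178.2 113.1 154.4  79.8] all [398.6 178.2 113.1 154.4  79.8]
coral fan mean [429.4 179.3] rect [424.9 177.2  22.8  83.2  22.2] axis [-0.385  0.923] [ 3.8 21. ] 548 foot [410.1 165.3  98.4] zmax 0.125
pot [611.1 -12.4  69.1] off [ 522.8 -394.8   58.4   59.4   51.7] lighter [427.8 -16.9  72.6  98.9  36.8]
```

View pics/crop1.png

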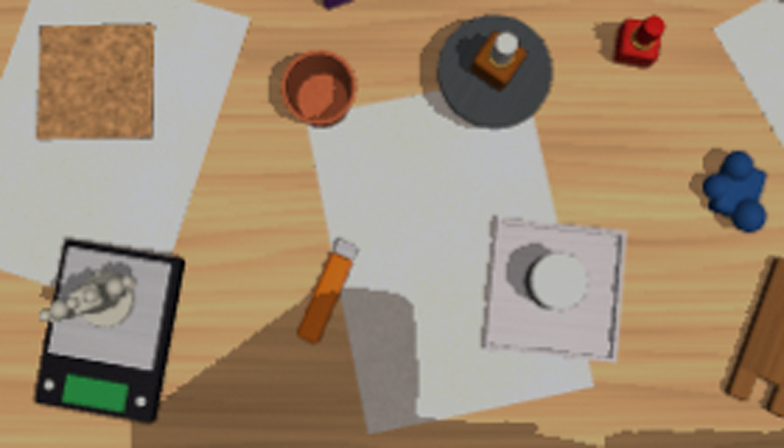

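Candidates at top-view pixels. Bottle: amber on the stand (319,187), against red (310,148) and (370,184), and purple (260,162). Coral: white one on the scale (172,277), against loose white pieces at (155,110), (181,108), (228,118), (396,118), (446,118), (480,200) and (495,247). Jar: (339,269) in the tray, with the white bowl at (95,235) as a distractor. The crop confirms my choices: bottle cap at (505,43), jar lid at (557,280), coral at (95,297), and the pan empty apart from the coral.

```bash
cat >> h.py <<'E'
from scipy.spatial.transform import Rotation as Ro
def goto(o,x,y,z,yaw=None):
    """shift (units) and turn for grasp point at x,y,z (m), tool down with tool-x at yaw deg"""
    R=Ro.from_quat(o["tool_rot"]); 
    if yaw is None: yaw=np.degrees(np.arctan2(*R.as_matrix()[[1,0],0]))
    T=Ro.from_euler("z",yaw,degrees=True)*Ro.from_euler("x",180,degrees=True)
    d=R.inv().apply(np.array([x,y,z+.164])-o["position"])/.04
    return np.round(d,2).tolist(),(R.inv()*T).as_rotvec().round(3).tolist()
E
python3 - <<'E'
from h import *
from rig import *
c=pickle.load(open("top0.pkl","rb"));W=xyz(c)
f=lambda L:[((x+.5)/2.8+139.5,(y+.5)/2.8+169.5) for x,y in L]
for n,L,z in(("tray",[(494,217),(627,231),(616,360),(482,348)],.012),("mat",[(39,25),(153,23),(153,139),(37,139)],.004),("foot",[(108,300)],.044)):
    p=onplane(c,f(L),z)*1000; print(n,p[:,:2].round(1).tolist(),p.mean(0).round(1))
px=c["pixels"].astype(int);b=px.max(2)
m=near(W,(.41,.175),.085,.031,.05)&(b>90)&((px[...,1]-px[...,2])<40)
print("pan",rect(W[m]),m.sum())
m=near(W,(.41,.175),.1,.02,.05)&((px[...,1]-px[...,2])>50);print("disp",rect(W[m]))
o=get_obs();print(goto(o,.440,-.2225,.20,113.6))
E
```

```text
tray [[498.9, -171.8], [485.6, -294.1], [368.9, -280.5], [380.4, -159.1]] [ 433.4 -226.4   12. ]
mat [[683.3, 259.5], [684.7, 149.3], [572.8, 145.7], [572.9, 256.0]] [628.4 202.6   4. ]
foot [[423.1, 173.7]] [423.1 173.7  44. ]
pan [416.2 175.   95.3  96.2  80.1] 1168
disp [340.6 187.4  56.8  24.6  80.6]
([9.48, -7.74, 1.02], [-0.001, -0.002, -1.758])
```

Request:
{"api": "move_arm", "payload": {"commands": [[[9.48, -7.74, 1.02, 0, 0, -1.758], [9.48, -7.74, 1.02, 0, 0, -1.758], [9.48, -7.74, 1.02, 0, 0, -1.758], [9.48, -7.74, 1.02, 0, 0, -1.758], [9.48, -7.74, 1.02, 0, 0, -1.758], [9.48, -7.74, 1.02, 0, 0, -1.758], [9.48, -7.74, 1.02, 0, 0, -1.758], [9.48, -7.74, 1.02, 0, 0, -1.758], [9.48, -7.74, 1.02, 0, 0, -1.758], [9.48, -7.74, 1.02, 0, 0, -1.758], [9.48, -7.74, 1.02, 0, 0, -1.758], [9.48, -7.74, 1.02, 0, 0, -1.758]]], "claw": -1, "squeeze": 15}}

```text
time: 1.6
position: [0.4399, -0.223, 0.3638]
tool_rot: [0.548, 0.836, 0.0, -0.0]
ft_force: [-0.3, 0.9, -0.1]
grip_width: 0.0868
grip_force: 0.0
```

```bash
python3 - <<'E'
from h import *
from rig import *
c=camera("wrist");cv2.imwrite("pics/w1.png",c["pixels"]);pickle.dump(c,open("w1.pkl","wb"))
o=get_obs();print(o["position"],o["joint_velocities"].round(3) if hasattr(o["joint_velocities"],'round') else '')
W=xyz(c);np.set_printoptions(suppress=True)
print("jar",circ(W[near(W,(.44,-.22),.04,.05,.07)]))
print(goto(o,.44,-.2225,.039,113.6))
E
```

```text
[ 0.43983259 -0.22307719  0.36385793] [-0.002 -0.    -0.     0.     0.001 -0.004]
jar [ 440.8 -225.    50.5]
([0.01, 0.01, 4.02], [-0.0, -0.0, -0.001])
```

View pics/w1.png

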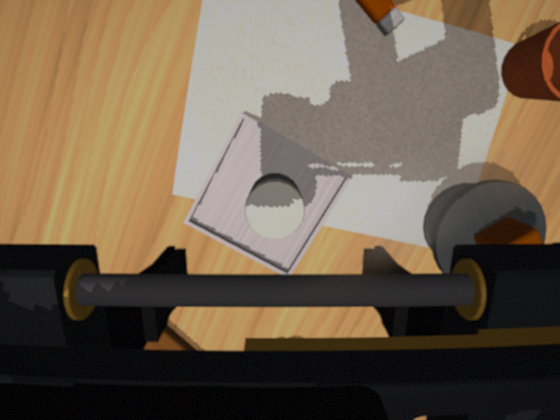

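The wrist view shows the jar lid at (275,205) and the tray corners at (244,113), (350,178), (289,272) and (187,221). The jar is confirmed below the gripper.

Request:
{"api": "move_arm", "payload": {"commands": [[[0, 0.02, 0.7, 0, 0, 0], [0, 0.02, 1.4, 0, 0, 0], [0, 0.02, 2.1, 0, 0, 0], [0, 0.02, 2.8, 0, 0, 0], [0, 0.02, 3.3, 0, 0, 0], [0, 0.02, 3.7, 0, 0, 0], [0, 0.02, 4.0, 0, 0, 0], [0, 0.02, 4.0, 0, 0, 0], [0, 0.02, 4.0, 0, 0, 0]]]}}

```text
time: 2.78
position: [0.4409, -0.2228, 0.2043]
tool_rot: [0.548, 0.837, -0.0, 0.0]
ft_force: [-0.5, -0.2, 0.3]
grip_width: 0.087
grip_force: 0.0
```

Request:
{"api": "move_arm", "payload": {"commands": [[[0, 0, 0, 0, 0, 0], [0, 0, 0, 0, 0, 0], [0, 0, 0, 0, 0, 0], [0, 0, 0, 0, 0, 0], [0, 0, 0, 0, 0, 0], [0, 0, 0, 0, 0, 0], [0, 0, 0, 0, 0, 0], [0, 0, 0, 0, 0, 0]]], "claw": 1, "squeeze": 20}}

```text
time: 3.78
position: [0.4407, -0.2226, 0.204]
tool_rot: [0.548, 0.837, -0.0, -0.0]
ft_force: [-0.1, 0.4, 1.5]
grip_width: 0.0496
grip_force: 20.0
```

```bash
python3 - <<'E'
from h import *
from rig import *
c=pickle.load(open("w1.pkl","rb"))
for L in ([(244,113),(350,178),(289,272),(187,221)],):
    p=onplane(c,L,.012)*1000; print(p[:,:2].round(1).tolist(),p.mean(0).round(1))
o=get_obs();print(o["position"],o["ft_force"],o["grip_width"],o["grip_force"])
R=goto(o,o["position"][0],o["position"][1],.10,113.6);print(R)
print(goto(o,.628,.202,.12,113.6),goto(o,.628,.202,.12,90))
E
```

```text
[[383.5, -163.1], [498.6, -177.9], [484.8, -289.0], [371.0, -279.9]] [ 434.5 -227.4   12. ]
[ 0.44068863 -0.22258608  0.20401582] [-0.09304607  0.38144546  1.54320473] 0.04956284310900624 19.95504705235362
([0.0, -0.0, -1.5], [-0.0, -0.0, 0.0])
([7.85, 8.54, -2.0], [-0.0, -0.0, 0.0]) ([7.85, 8.54, -2.0], [-0.0, -0.0, 0.412])
```

Request:
{"api": "move_arm", "payload": {"commands": [[[0, 0, -1, 0, 0, 0], [0, 0, -2, 0, 0, 0], [0, 0, -2.5, 0, 0, 0], [1, 1.1, -2.5, 0, 0, 0], [2, 2.2, -2.5, 0, 0, 0], [3, 3.3, -2.5, 0, 0, 0], [4, 4.4, -2.5, 0, 0, 0], [5, 5.5, -2.5, 0, 0, 0], [6, 6.6, -2.5, 0, 0, 0], [7, 7.6, -2.5, 0, 0, 0], [7.6, 8.3, -2.5, 0, 0, 0], [7.85, 8.54, -2.5, 0, 0, 0]]]}}

```text
time: 5.28
position: [0.6282, 0.204, 0.3032]
tool_rot: [0.546, 0.837, -0.0, -0.0]
ft_force: [0.2, -0.3, -2.0]
grip_width: 0.0493
grip_force: 20.0
```

Request:
{"api": "move_arm", "payload": {"commands": [[[0, 0, 0.8, 0, 0, 0], [0, 0, 1.6, 0, 0, 0], [0, 0, 2.1, 0, 0, 0], [0, 0, 2.35, 0, 0, 0], [0, 0, 2.45, 0, 0, 0], [0, 0, 2.48, 0, 0, 0], [0, 0, 2.48, 0, 0, 0]]]}}

```text
time: 6.15
position: [0.6283, 0.202, 0.2056]
tool_rot: [0.548, 0.837, 0.001, 0.001]
ft_force: [-0.4, 0.1, -1.8]
grip_width: 0.0496
grip_force: 20.0
```

Request:
{"api": "move_arm", "payload": {"commands": [[[0, 0, 0.03, 0, 0, 0], [0, 0, 0.04, 0, 0, 0], [0, 0, 0.04, 0, 0, 0]]]}}

```text
time: 6.52
position: [0.6283, 0.202, 0.204]
tool_rot: [0.547, 0.837, 0.0, 0.0]
ft_force: [0.7, -0.3, 4.0]
grip_width: 0.0494
grip_force: 19.9
```

Request:
{"api": "move_arm", "payload": {"commands": [[[0, 0, 0, 0, 0, 0], [0, 0, 0, 0, 0, 0], [0, 0, 0, 0, 0, 0], [0, 0, 0, 0, 0, 0], [0, 0, 0, 0, 0, 0], [0, 0, 0, 0, 0, 0]]], "claw": -1}}

```text
time: 7.28
position: [0.628, 0.2019, 0.2031]
tool_rot: [0.548, 0.837, -0.0, -0.0]
ft_force: [0.6, 0.0, -0.4]
grip_width: 0.0869
grip_force: 0.0
```

Request:
{"api": "move_arm", "payload": {"commands": [[[0, 0, -0.5, 0, 0, 0], [0, 0, -1.5, 0, 0, 0], [0, 0, -2.8, 0, 0, 0], [0, 0, -4, 0, 0, 0], [0, 0, -4.5, 0, 0, 0], [0, 0, -4.5, 0, 0, 0]]]}}

```text
time: 8.02
position: [0.6283, 0.2021, 0.3869]
tool_rot: [0.547, 0.837, 0.002, 0.003]
ft_force: [-0.2, -0.4, -0.7]
grip_width: 0.0872
grip_force: 0.0
```

```bash
python3 - <<'E'
from h import *
from rig import *
t=camera("top");W=xyz(t);w=camera("wrist");X=xyz(w)
pickle.dump(w,open("w2.pkl","wb"));cv2.imwrite("pics/w2.png",w["pixels"])
print("jar wrist",circ(X[near(X,(.628,.202),.06,.05,.07)]),"top",circ(W[near(W,(.628,.202),.06,.05,.07)]))
print("cap",circ(W[near(W,(.627,-.171),.06,.125,.155)]))
o=get_obs();print(o["position"],goto(o,.631,-.1715,.23,113.6))
E
```

```text
jar wrist [629.7 199.8  50.7] top [629.3 199.8  50.3]
cap [ 630.5 -171.7   18.6]
[0.62748104 0.20188281 0.38324364] ([-8.59, -3.66, -0.27], [-0.0, -0.0, 0.0])
```

Request:
{"api": "move_arm", "payload": {"commands": [[[-1.2, -0.5, -0.27, 0, 0, 0], [-2.4, -1.0, -0.27, 0, 0, 0], [-3.6, -1.5, -0.27, 0, 0, 0], [-4.8, -2.0, -0.27, 0, 0, 0], [-6.0, -2.5, -0.27, 0, 0, 0], [-7.0, -3.0, -0.27, 0, 0, 0], [-8.0, -3.4, -0.27, 0, 0, 0], [-8.59, -3.66, -0.27, 0, 0, 0], [-8.59, -3.66, -0.27, 0, 0, 0], [-8.59, -3.66, -0.27, 0, 0, 0]]]}}

```text
time: 9.38
position: [0.6313, -0.1703, 0.3933]
tool_rot: [0.547, 0.837, 0.0, -0.001]
ft_force: [-0.9, 0.1, 0.5]
grip_width: 0.0868
grip_force: 0.0
```

```bash
python3 - <<'E'
from h import *
from rig import *
w=camera("wrist");X=xyz(w)
print("cap",circ(X[near(X,(.631,-.171),.05,.135,.16)]),"stand",circ(X[near(X,(.627,-.171),.075,.045,.065)]))
o=get_obs();print(o["position"],goto(o,.631,-.1715,.127,113.6))
E
```

```text
cap [ 632.  -172.4   18.8] stand [ 628.8 -172.3  104.3]
[ 0.63138318 -0.16988128  0.39355244] ([-0.04, -0.02, 2.56], [-0.0, -0.002, 0.002])
```

Request:
{"api": "move_arm", "payload": {"commands": [[[-0.04, -0.01, 0.6, 0, 0, 0], [-0.04, -0.01, 1.2, 0, 0, 0], [-0.04, -0.01, 1.7, 0, 0, 0], [-0.04, -0.01, 2.1, 0, 0, 0], [-0.04, -0.01, 2.4, 0, 0, 0], [-0.04, -0.01, 2.56, 0, 0, 0], [-0.04, -0.01, 2.56, 0, 0, 0], [-0.04, -0.01, 2.56, 0, 0, 0]]]}}

```text
time: 10.42
position: [0.632, -0.1733, 0.2922]
tool_rot: [0.548, 0.837, 0.0, 0.001]
ft_force: [0.1, 0.3, -0.5]
grip_width: 0.087
grip_force: 0.0
```

Request:
{"api": "move_arm", "payload": {"commands": [[[0, 0, 0, 0, 0, 0], [0, 0, 0, 0, 0, 0], [0, 0, 0, 0, 0, 0], [0, 0, 0, 0, 0, 0], [0, 0, 0, 0, 0, 0], [0, 0, 0, 0, 0, 0], [0, 0, 0, 0, 0, 0], [0, 0, 0, 0, 0, 0], [0, 0, 0, 0, 0, 0], [0, 0, 0, 0, 0, 0]]], "claw": 1, "squeeze": 25}}

```text
time: 11.68
position: [0.6317, -0.1731, 0.2915]
tool_rot: [0.548, 0.837, 0.0, -0.0]
ft_force: [0.6, -0.2, -0.3]
grip_width: 0.0185
grip_force: 25.1
```

```bash
python3 - <<'E'
from h import *
from rig import *
o=get_obs();p=o["position"];print(p,o["grip_width"],o["grip_force"],goto(o,p[0]-.1965,p[1]-.0552,p[2]-.164,113.6))
E
```

```text
[ 0.63172122 -0.17314764  0.29146291] 0.01854366352055772 25.124657219275832 ([0.7, -5.05, 0.0], [-0.0, -0.0, 0.0])
```

Request:
{"api": "move_arm", "payload": {"commands": [[[0, 0, -0.5, 0, 0, 0], [0, 0, -1, 0, 0, 0], [0.1, -0.8, -1, 0, 0, 0], [0.2, -1.7, -1, 0, 0, 0], [0.35, -2.7, -1, 0, 0, 0], [0.5, -3.7, -1, 0, 0, 0], [0.6, -4.5, -1, 0, 0, 0], [0.7, -5.05, -1, 0, 0, 0], [0.7, -5.05, -0.4, 0, 0, 0], [0.7, -5.05, 0.2, 0, 0, 0], [0.7, -5.05, 0.7, 0, 0, 0], [0.7, -5.05, 0.7, 0, 0, 0]]]}}

```text
time: 13.18
position: [0.435, -0.2281, 0.2624]
tool_rot: [0.548, 0.837, 0.0, -0.002]
ft_force: [0.4, -0.4, -1.0]
grip_width: 0.0183
grip_force: 25.1
```

Request:
{"api": "move_arm", "payload": {"commands": [[[0, 0, 0.2, 0, 0, 0], [0, 0, 0.4, 0, 0, 0], [0, 0, 0.5, 0, 0, 0], [0, 0, 0.54, 0, 0, 0], [0, 0, 0.54, 0, 0, 0], [0, 0, 0.54, 0, 0, 0]]]}}

```text
time: 13.92
position: [0.4355, -0.2284, 0.2421]
tool_rot: [0.548, 0.837, -0.0, 0.0]
ft_force: [0.4, -0.8, -1.1]
grip_width: 0.0183
grip_force: 25.1
```

Request:
{"api": "move_arm", "payload": {"commands": [[[0, 0, 0.02, 0, 0, 0], [0, 0, 0.04, 0, 0, 0], [0, 0, 0.05, 0, 0, 0], [0, 0, 0.05, 0, 0, 0]]]}}

```text
time: 14.42
position: [0.4355, -0.2284, 0.2404]
tool_rot: [0.548, 0.837, -0.0, 0.0]
ft_force: [-0.5, 0.7, 4.1]
grip_width: 0.0179
grip_force: 25.2
```

Request:
{"api": "move_arm", "payload": {"commands": [[[0, 0, 0, 0, 0, 0], [0, 0, 0, 0, 0, 0], [0, 0, 0, 0, 0, 0], [0, 0, 0, 0, 0, 0], [0, 0, 0, 0, 0, 0], [0, 0, 0, 0, 0, 0], [0, 0, 0, 0, 0, 0]]], "claw": -1}}

```text
time: 15.3
position: [0.4354, -0.2284, 0.2399]
tool_rot: [0.547, 0.837, -0.0, 0.0]
ft_force: [-0.4, -0.6, -0.4]
grip_width: 0.0803
grip_force: 0.0
```

Request:
{"api": "move_arm", "payload": {"commands": [[[0, 0, -0.5, 0, 0, 0], [0, 0, -1.5, 0, 0, 0], [0, 0, -2.5, 0, 0, 0], [0, 0, -3.3, 0, 0, 0], [0, 0, -3.3, 0, 0, 0], [0, 0, -3.3, 0, 0, 0]]]}}

```text
time: 16.05
position: [0.435, -0.2281, 0.3714]
tool_rot: [0.548, 0.837, 0.0, -0.001]
ft_force: [0.0, 0.1, -0.5]
grip_width: 0.0871
grip_force: 0.0
```

```bash
python3 - <<'E'
from h import *
from rig import *
t=camera("top");W=xyz(t);w=camera("wrist");X=xyz(w);s=camera("scene");S=xyz(s)
cv2.imwrite("pics/w3.png",w["pixels"])
for Y in(W,X,S):
  m=near(Y,(.434,-.227),.06,.08,.11);print("cap",circ(Y[m]) if m.sum() else 0,Y[m][:,2].max() if m.sum() else 0)
for Y in(W,X,S):
  m=near(Y,(.627,-.171),.075,.045,.065);print("stand",circ(Y[m]) if m.sum() else 0)
  f=Y[near(Y,(.41,.175),.1,.065,.14)]
  if len(f)>20: print("coral",rect(f))
o=get_obs();print(o["position"],goto(o,.4245,.1767,.21,113.6))
E
```

```text
cap 0 0
cap [ 435.5 -228.    18.9] 0.09838863583694574
cap [ 435.1 -227.1   22. ] 0.10030122847292074
stand [ 627.6 -171.2  104.9]
coral [424.3 176.1  19.8  81.3  27.5]
stand [ 628.  -172.   104.9]
stand [ 629.1 -172.5  109.6]
coral [427.3 178.1  22.1  82.5  25.7]
[ 0.43506837 -0.22816656  0.37068879] ([9.38, 3.81, -0.06], [-0.001, -0.003, 0.0])
```

View pics/w3.png

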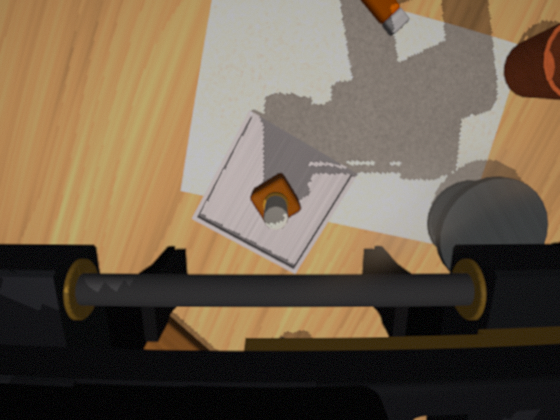

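The bottle stands upright in the middle of the tray at (275,200), inside corners (253,111), (355,175), (293,270) and (197,215). Next I pick up the coral.

Request:
{"api": "move_arm", "payload": {"commands": [[[1.1, 0.45, -0.06, 0, 0, 0], [2.3, 0.93, -0.06, 0, 0, 0], [3.5, 1.4, -0.06, 0, 0, 0], [4.7, 1.9, -0.06, 0, 0, 0], [5.9, 2.4, -0.06, 0, 0, 0], [7.1, 2.9, -0.06, 0, 0, 0], [8.2, 3.3, -0.06, 0, 0, 0], [9.0, 3.65, -0.06, 0, 0, 0], [9.38, 3.81, -0.06, 0, 0, 0], [9.38, 3.81, -0.06, 0, 0, 0], [9.38, 3.81, -0.06, 0, 0, 0]]]}}

```text
time: 17.58
position: [0.4249, 0.1755, 0.374]
tool_rot: [0.548, 0.837, -0.001, -0.0]
ft_force: [1.1, 0.0, 0.0]
grip_width: 0.0865
grip_force: 0.0
```

```bash
python3 - <<'E'
from h import *
from rig import *
w=camera("wrist");X=xyz(w)
cv2.imwrite("pics/w4.png",w["pixels"])
f=X[near(X,(.42,.176),.1,.065,.14)];print(rect(f),f[:,2].max())
for a,b in((.07,.085),(.085,.1),(.1,.115),(.115,.135)):
  g=X[near(X,(.42,.176),.1,a,b)];print(a,rect(g) if len(g)>5 else 0)
px=w["pixels"].astype(int)
g=X[near(X,(.42,.176),.08,.039,.048)];print("foot",circ(g))
o=get_obs();print(o["position"],goto(o,.4245,.1767,.096,114.5))
E
```

```text
[424.5 175.8  19.8  82.1  22.9] 0.12395628130067332
0.07 [422.9 178.9  19.7  50.4  19.3]
0.085 [421.2 183.9  19.6  64.6  26.2]
0.1 [424.7 175.5  19.6  81.5  23.5]
0.115 [423.3 179.1  15.1  69.1  23.1]
foot [424.6 175.4  49.8]
[0.42497757 0.17538884 0.37415989] ([0.04, 0.0, 2.85], [-0.001, 0.0, -0.017])
```

View pics/w4.png

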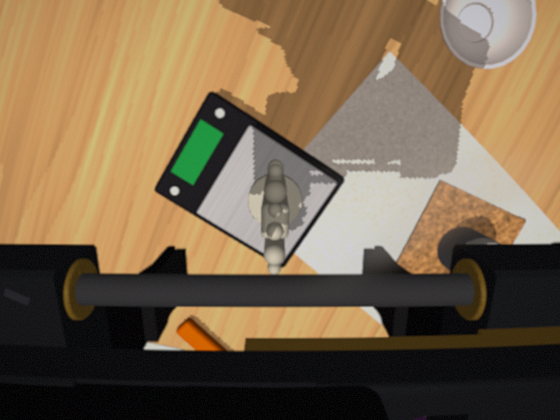

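The wrist view shows the coral fan as a vertical line from (275,160) to (275,268), so it is aligned with the tool's x axis. The foot measures 49.8 mm across, centred at (424.6, 175.4) mm. I'll go straight down.

Request:
{"api": "move_arm", "payload": {"commands": [[[0, 0, 0.7, 0, 0, 0], [0, 0, 1.4, 0, 0, 0], [0, 0, 2.0, 0, 0, 0], [0, 0, 2.4, 0, 0, 0], [0, 0, 2.7, 0, 0, 0], [0, 0, 2.88, 0, 0, 0], [0, 0, 2.88, 0, 0, 0], [0, 0, 2.88, 0, 0, 0]]]}}

```text
time: 18.62
position: [0.425, 0.1764, 0.2596]
tool_rot: [0.548, 0.837, 0.0, 0.0]
ft_force: [-0.0, 0.7, 0.5]
grip_width: 0.0873
grip_force: 0.0
```

Request:
{"api": "move_arm", "payload": {"commands": [[[0, 0, 0, 0, 0, 0], [0, 0, 0, 0, 0, 0], [0, 0, 0, 0, 0, 0], [0, 0, 0, 0, 0, 0], [0, 0, 0, 0, 0, 0], [0, 0, 0, 0, 0, 0], [0, 0, 0, 0, 0, 0], [0, 0, 0, 0, 0, 0], [0, 0, 0, 0, 0, 0], [0, 0, 0, 0, 0, 0]]], "claw": 1, "squeeze": 25}}

```text
time: 19.88
position: [0.4248, 0.1764, 0.2591]
tool_rot: [0.548, 0.837, -0.0, -0.0]
ft_force: [-0.3, -0.0, -0.9]
grip_width: 0.0198
grip_force: 24.9
```

```bash
python3 - <<'E'
from h import *
from rig import *
o=get_obs();p=o["position"];print(p,o["grip_width"],o["grip_force"],goto(o,p[0]+.628-.4246,p[1]-.172-.1754,p[2]-.164))
E
```

```text
[0.42476211 0.17638721 0.25909684] 0.019787191979433322 24.9438052221376 ([-9.99, 1.18, -0.0], [-0.0, -0.0, 0.0])
```

Request:
{"api": "move_arm", "payload": {"commands": [[[0, 0, -0.8, 0, 0, 0], [0, 0, -1.7, 0, 0, 0], [-0.5, 0.06, -2.2, 0, 0, 0], [-1.6, 0.2, -2.2, 0, 0, 0], [-2.8, 0.33, -2.2, 0, 0, 0], [-4, 0.47, -2.2, 0, 0, 0], [-5.2, 0.61, -2.2, 0, 0, 0], [-6.4, 0.75, -2.2, 0, 0, 0], [-7.6, 0.9, -2.2, 0, 0, 0], [-8.7, 1.03, -2.2, 0, 0, 0], [-9.6, 1.13, -2.2, 0, 0, 0], [-9.99, 1.18, -2.2, 0, 0, 0]]]}}

```text
time: 21.38
position: [0.6286, -0.1726, 0.3466]
tool_rot: [0.548, 0.836, -0.0, 0.0]
ft_force: [0.1, 1.0, -1.2]
grip_width: 0.0197
grip_force: 24.9
```

Request:
{"api": "move_arm", "payload": {"commands": [[[0, 0, 0.2, 0, 0, 0], [0, 0, 0.6, 0, 0, 0], [0, 0, 1.0, 0, 0, 0], [0, 0, 1.3, 0, 0, 0], [0, 0, 1.5, 0, 0, 0], [0, 0, 1.6, 0, 0, 0], [0, 0, 1.6, 0, 0, 0], [0, 0, 1.6, 0, 0, 0]]]}}

```text
time: 22.38
position: [0.6283, -0.171, 0.2837]
tool_rot: [0.548, 0.837, 0.0, 0.001]
ft_force: [-0.9, 0.2, -2.3]
grip_width: 0.0199
grip_force: 24.9
```

Contact should come at z = 0.2801, so about 0.09 units are left.

Request:
{"api": "move_arm", "payload": {"commands": [[[0, 0, 0.04, 0, 0, 0], [0, 0, 0.07, 0, 0, 0], [0, 0, 0.09, 0, 0, 0], [0, 0, 0.09, 0, 0, 0]]]}}

```text
time: 22.88
position: [0.6281, -0.1709, 0.2801]
tool_rot: [0.547, 0.837, -0.0, 0.0]
ft_force: [-1.9, -0.4, 2.9]
grip_width: 0.0197
grip_force: 24.9
```

Request:
{"api": "move_arm", "payload": {"commands": [[[0, 0, 0.01, 0, 0, 0], [0, 0, 0.01, 0, 0, 0], [0, 0, 0.01, 0, 0, 0]]]}}

```text
time: 23.25
position: [0.6281, -0.1709, 0.2801]
tool_rot: [0.547, 0.837, -0.0, 0.0]
ft_force: [-2.3, 0.2, 6.2]
grip_width: 0.0194
grip_force: 25.0
```

Request:
{"api": "move_arm", "payload": {"commands": [[[0, 0, 0, 0, 0, 0], [0, 0, 0, 0, 0, 0], [0, 0, 0, 0, 0, 0], [0, 0, 0, 0, 0, 0], [0, 0, 0, 0, 0, 0], [0, 0, 0, 0, 0, 0], [0, 0, 0, 0, 0, 0], [0, 0, 0, 0, 0, 0], [0, 0, 0, 0, 0, 0]]], "claw": -1}}

```text
time: 24.38
position: [0.6281, -0.1708, 0.2792]
tool_rot: [0.548, 0.837, -0.0, 0.0]
ft_force: [-0.3, 0.3, 0.7]
grip_width: 0.0869
grip_force: 0.0
```

Request:
{"api": "move_arm", "payload": {"commands": [[[0, 0, -0.5, 0, 0, 0], [0, 0, -1.2, 0, 0, 0], [0, 0, -2, 0, 0, 0], [0, 0, -2.6, 0, 0, 0], [0, 0, -2.6, 0, 0, 0], [0, 0, -2.6, 0, 0, 0]]]}}

```text
time: 25.12
position: [0.6277, -0.1707, 0.3821]
tool_rot: [0.548, 0.837, -0.0, -0.001]
ft_force: [0.4, 0.1, -0.4]
grip_width: 0.0873
grip_force: 0.0
```

```bash
python3 - <<'E'
from h import *
from rig import *
w=camera("wrist");X=xyz(w)
cv2.imwrite("pics/w5.png",w["pixels"])
g=X[near(X,(.628,-.172),.06,.060,.069)];print("foot",circ(g))
f=X[near(X,(.628,-.172),.1,.085,.16)];print(rect(f),f[:,2].max())
t=camera("top");W=xyz(t);p=t["pixels"].astype(int)
print("jar",circ(W[near(W,(.629,.2),.06,.05,.07)]))
m=near(W,(.41,.175),.085,.031,.045)&(p.max(2)>90)&((p[...,1]-p[...,2])<40);print("pan",rect(W[m]))
o=get_obs();print(o["position"],goto(o,.6295,.1998,.22,113.6))
E
```

```text
foot [ 628.5 -171.9   49.9]
[ 626.8 -168.2   19.9   75.4   22.4] 0.1449500240578062
jar [628.3 202.2  51.5]
pan [426.3 173.2  96.1  74.5  79.6]
[ 0.62762498 -0.17065325  0.38145608] ([8.47, 3.75, -0.05], [-0.002, -0.002, 0.0])
```

View pics/w5.png

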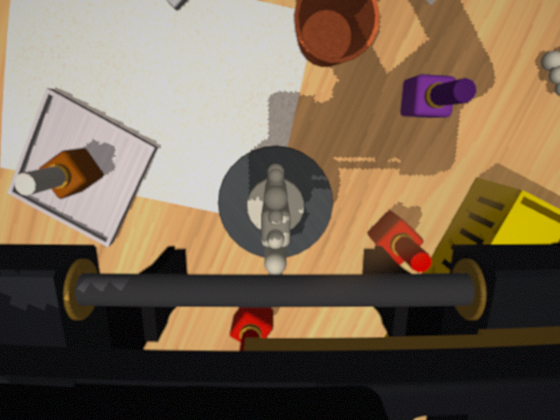

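The coral stands centred on the stand at (275,203). Its foot is at (628.5, -171.9) mm. The jar goes next.

Request:
{"api": "move_arm", "payload": {"commands": [[[1, 0.44, -0.05, 0, 0, 0], [2.1, 0.93, -0.05, 0, 0, 0], [3.3, 1.46, -0.05, 0, 0, 0], [4.5, 2.0, -0.05, 0, 0, 0], [5.7, 2.52, -0.05, 0, 0, 0], [6.9, 3.05, -0.05, 0, 0, 0], [7.9, 3.5, -0.05, 0, 0, 0], [8.4, 3.72, -0.05, 0, 0, 0], [8.47, 3.75, -0.05, 0, 0, 0], [8.47, 3.75, -0.05, 0, 0, 0], [8.47, 3.75, -0.05, 0, 0, 0]]]}}

```text
time: 26.6
position: [0.6302, 0.198, 0.3851]
tool_rot: [0.548, 0.836, -0.0, 0.0]
ft_force: [0.2, 0.0, -1.4]
grip_width: 0.0867
grip_force: 0.0
```

```bash
python3 - <<'E'
from h import *
from rig import *
w=camera("wrist");X=xyz(w);p=w["pixels"].astype(int)
print("jar",circ(X[near(X,(.629,.2),.06,.05,.07)]))
m=near(X,(.41,.175),.085,.031,.045)&(p.max(2)>90)&((p[...,1]-p[...,2])<40);print("pan",rect(X[m]) if m.sum() else 0)
o=get_obs();print(o["position"],goto(o,.6295,.2,.039,113.6))
E
```

```text
jar [629.4 199.9  50.2]
pan [416.7 172.8  96.7  96.9  81.2]
[0.63016096 0.1980854  0.38516767] ([0.05, 0.01, 4.55], [-0.0, 0.0, -0.002])
```

Request:
{"api": "move_arm", "payload": {"commands": [[[0.03, 0, 0.9, 0, 0, 0], [0.05, 0.01, 1.9, 0, 0, 0], [0.05, 0.01, 2.8, 0, 0, 0], [0.05, 0.01, 3.5, 0, 0, 0], [0.05, 0.01, 4.0, 0, 0, 0], [0.05, 0.01, 4.35, 0, 0, 0], [0.05, 0.01, 4.53, 0, 0, 0], [0.05, 0.01, 4.53, 0, 0, 0], [0.05, 0.01, 4.53, 0, 0, 0]]]}}

```text
time: 27.78
position: [0.6298, 0.2018, 0.2049]
tool_rot: [0.547, 0.837, 0.001, 0.001]
ft_force: [0.3, -0.6, 0.6]
grip_width: 0.0874
grip_force: 0.0
```

Request:
{"api": "move_arm", "payload": {"commands": [[[0, 0, 0, 0, 0, 0], [0, 0, 0, 0, 0, 0], [0, 0, 0, 0, 0, 0], [0, 0, 0, 0, 0, 0], [0, 0, 0, 0, 0, 0], [0, 0, 0, 0, 0, 0], [0, 0, 0, 0, 0, 0], [0, 0, 0, 0, 0, 0]]], "claw": 1, "squeeze": 20}}

```text
time: 28.78
position: [0.6293, 0.2017, 0.204]
tool_rot: [0.548, 0.837, -0.0, -0.0]
ft_force: [-1.2, -0.8, 0.4]
grip_width: 0.0492
grip_force: 20.0
```

```bash
python3 - <<'E'
from h import *
from rig import *
o=get_obs();p=o["position"];print(p,o["grip_width"],o["grip_force"],goto(o,p[0]+.4165-.6294,p[1]+.174-.2,p[2]-.164))
E
```

```text
[0.62934804 0.20166479 0.20396227] 0.0491691128500235 19.962511828634888 ([1.54, -5.14, 0.0], [-0.0, -0.0, 0.0])
```

Request:
{"api": "move_arm", "payload": {"commands": [[[0, 0, -0.8, 0, 0, 0], [0, 0, -1.7, 0, 0, 0], [0.2, -0.7, -2, 0, 0, 0], [0.5, -1.7, -2, 0, 0, 0], [0.8, -2.7, -2, 0, 0, 0], [1.1, -3.7, -2, 0, 0, 0], [1.4, -4.6, -2, 0, 0, 0], [1.54, -5.14, -2, 0, 0, 0], [1.54, -5.14, -1.8, 0, 0, 0], [1.54, -5.14, -1.4, 0, 0, 0], [1.54, -5.14, -1.1, 0, 0, 0], [1.54, -5.14, -1.0, 0, 0, 0]]]}}

```text
time: 30.28
position: [0.4171, 0.1758, 0.2429]
tool_rot: [0.548, 0.837, -0.0, -0.0]
ft_force: [-0.5, 0.2, -1.5]
grip_width: 0.0494
grip_force: 20.0
```

Request:
{"api": "move_arm", "payload": {"commands": [[[0, 0, 0.05, 0, 0, 0], [0, 0, 0.1, 0, 0, 0], [0, 0, 0.12, 0, 0, 0], [0, 0, 0.12, 0, 0, 0], [0, 0, 0.12, 0, 0, 0]]]}}

```text
time: 30.9
position: [0.4164, 0.1758, 0.2393]
tool_rot: [0.548, 0.837, 0.0, 0.0]
ft_force: [0.4, -0.2, -2.2]
grip_width: 0.0499
grip_force: 20.0
```

Request:
{"api": "move_arm", "payload": {"commands": [[[0, 0, 0.05, 0, 0, 0], [0, 0, 0.1, 0, 0, 0], [0, 0, 0.13, 0, 0, 0], [0, 0, 0.14, 0, 0, 0], [0, 0, 0.14, 0, 0, 0]]]}}

```text
time: 31.52
position: [0.4163, 0.1758, 0.2339]
tool_rot: [0.548, 0.837, 0.0, 0.0]
ft_force: [-1.7, 0.1, 4.8]
grip_width: 0.0499
grip_force: 19.9
```

Contact, so I release and back off.

Request:
{"api": "move_arm", "payload": {"commands": [[[0, 0, 0, 0, 0, 0], [0, 0, 0, 0, 0, 0], [0, 0, 0, 0, 0, 0], [0, 0, 0, 0, 0, 0], [0, 0, 0, 0, 0, 0], [0, 0, 0, 0, 0, 0], [0, 0, 0, 0, 0, 0], [0, 0, 0, 0, 0, 0]]], "claw": -1}}

```text
time: 32.52
position: [0.4164, 0.1758, 0.2336]
tool_rot: [0.548, 0.837, 0.0, -0.0]
ft_force: [-0.8, -0.5, 0.2]
grip_width: 0.0869
grip_force: 0.0
```

Request:
{"api": "move_arm", "payload": {"commands": [[[0, 0, -0.5, 0, 0, 0], [0, 0, -1.2, 0, 0, 0], [0, 0, -2.2, 0, 0, 0], [0, 0, -3.2, 0, 0, 0], [0, 0, -3.6, 0, 0, 0], [0, 0, -3.6, 0, 0, 0], [0, 0, -3.6, 0, 0, 0]]]}}

```text
time: 33.4
position: [0.4159, 0.1757, 0.3768]
tool_rot: [0.548, 0.837, -0.001, -0.001]
ft_force: [0.5, -0.3, 0.5]
grip_width: 0.0871
grip_force: 0.0
```

```bash
python3 - <<'E'
from h import *
from rig import *
w=camera("wrist");X=xyz(w);t=camera("top");W=xyz(t);s=camera("scene");S=xyz(s)
cv2.imwrite("pics/end.png",np.hstack([cv2.resize(i["pixels"],(400,300)) for i in(w,s)]))
def cc(Y,*a):
    m=near(Y,*a);return circ(Y[m]).tolist()+[Y[m][:,2].max().round(3)] if m.sum()>5 else 0
for Y in(X,W,S): 
    print("jar",cc(Y,(.4165,.174),.06,.075,.1),"cap",cc(Y,(.434,-.227),.06,.08,.11),"foot",cc(Y,(.628,-.172),.06,.06,.069),"pot",cc(Y,(.611,-.013),.055,.04,.08))
p=w["pixels"].astype(int)
m=near(X,(.41,.175),.085,.031,.045)&(p.max(2)>90)&((p[...,1]-p[...,2])<40);print("pan",rect(X[m]))
E
```

```text
jar [416.8, 174.3, 50.4, np.float64(0.093)] cap 0 foot 0 pot 0
jar [416.7, 174.9, 50.3, np.float64(0.097)] cap [434.0, -224.5, 18.8, np.float64(0.101)] foot [620.0, -177.3, 78.3, np.float64(0.069)] pot [610.6, -13.3, 67.5, np.float64(0.07)]
jar [417.3, 177.3, 53.1, np.float64(0.096)] cap [436.0, -225.1, 22.6, np.float64(0.102)] foot [621.3, -162.8, 68.9, np.float64(0.069)] pot [610.7, -13.0, 70.2, np.float64(0.07)]
pan [416.9 173.   96.2  96.2  81. ]
```

View pics/end.png

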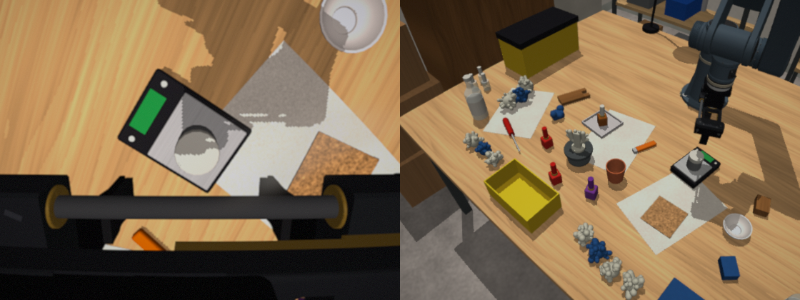

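The left half (wrist view) shows the jar centred on the pan at (197,152). The right half (scene view) shows the bottle in the tray at (602,118), the coral on the stand at (578,148), and the pot, lighter and offcut in place.

```bash
python3 -c "
from rig import *
print(hand_in())"
```

```text
the job is handed in; nothing more can be done
None
```

The swap is done and handed in: the jar is on the scale's pan, the bottle in the drip tray and the coral on the stand, all upright and each within about 3 mm of centre by the cameras. No verdict came back from `hand_in()`. It took about 33 s of the 112 s allowed, and the pot, lighter and offcut appear unmoved.

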